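# Free the black phone from its repair holder

### The job

Two phones are clamped in identical repair holders on the bench, an all-black one and one with a white frame. Unlock the holder of the black phone by swinging its red cam lever all the way over (a quarter turn, until it points along the holder, away from the phone), then draw that holder's sliding jaw fully back from the phone by its black fin. Leave the black phone lying in place, and leave the white-framed phone's holder locked.

Things in the scene. Friction and masses are not known exactly. Their poses are not given: they have to be found in the camera images.
- black_knob (a point): centre, 66 mm above the bench, of the upright round red grip at the end of the cam lever on the black phone's holder: a post 14 mm in diameter (head 18 mm), from 42 to 86 mm above the bench. Under it the flat red arm (top at 42 mm) runs to the vertical pivot, 65 mm away. +y points from pivot to grip. Swinging takes up to about 6 N at the grip; the lever stays where it is left.
- black_pivot (a point): point on that lever's vertical pivot axis, 66 mm above the bench; it rides on the sliding jaw. Its axes are the holder's: x points from the sliding jaw across the phone to the fixed jaw (the jaw opens along -x), z up. At lever value 0 the grip lies 65 mm along +y of it; at 1.57, 65 mm along -x.
- black_fin (a point): middle, 60 mm above the bench, of the upright black fin on the black phone's sliding jaw: 12 mm thick along the slide (x), 40 mm wide (y), from 32 to 76 mm above the bench. Axes are the holder's, as for black_pivot; the phone lies on the +x side. Pinch it along x from above. The freed jaw slides with about 4 N; locked, the cam holds it against a pull.
- black_lever (a joint): angle of that lever in rad: 0 = locked (square to the slide), 1.57 = fully unlocked (its stop; along the slide, pointing away from the phone); grows anticlockwise seen from above. The cam grips up to about 0.85 rad. It may start up to 0.2.
- black_jaw (a joint): travel of that sliding jaw in m: 0 = closed on the phone, 0.042 = fully back (its stop).
- black_phone_mid (a point): centre of the all-black phone, 150 x 74 x 8 mm, lying flat across the holder, 16 mm above the bench.
- white_lever (a joint): cam lever of the other, identical holder, which holds the phone with the white frame (its screen is black): 0 = locked, 1.57 = unlocked. To be left alone.
- white_jaw (a joint): travel in m of the sliding jaw of the white phone's holder: 0 = closed. To be left alone.
- microscope: bystander: the white and black stereo microscope, fixed on the bench and about 0.45 m tall, standing between the two holders' places (one holder is left of it, the other right; which is which varies). It fills x 0.47 to 0.76, y -0.16 to 0.285 in the base frame: pass it on the robot's side or well clear above.
Things that resemble listed ones, but are neither listed nor needed, are in the scene too. Leave any pink look-alike of the part that bears black_phone_mid alone.

How it is judged:
By the outcome, as a careful person would: the job done as asked, in the order asked, and still so for the second after the job is handed in, with the robot touching nothing.
It also fails if it takes over 50 s, if anything falls off the work surface, if the arm or the gripper's body presses on something with over 40 N, if the wrist force passes 120 N, or if a joint passes its speed limit or range.

### The arm

A 6-joint arm with a two-finger parallel gripper is mounted at the origin on a cart in front of the work surface, level with it; the furniture and walls round the work are solid. World frame = base frame: x ahead of the robot, y to its left, z up, the work surface at z = 0. Lengths are in m, angles in rad, forces in N, time in s.
With the tool pointing down it reaches from about 0.375 to 0.9 m from the base axis. Payload 3.1 kg.
Tool frame: the origin (TCP) lies where the fingers leave the gripper's body, on its centre line; the fingertips stand 70 mm ahead of it and the grasp point (between the pads) lies 51 mm ahead of it; z points along the fingers, y is the line along which they close (so a half turn about z gives the same grasp; the last joint's range is limited). The gripper opens to 87 mm and grips with 3 to 60 N. Pads are 19 mm wide; open, the fingers measure 117 mm over their backs; the gripper's body (75 mm by 190 mm) begins 51 mm behind the grasp point.
Start: joints at [-1.45, 0.527, 1.433, -0, 1.181, -0.178], TCP at [0.184, -0.597, 0.292] pointing down, gripper open.
Joint ranges: [-3.08, 3.08], [-0.75, 2.2], [0.22, 2.44], [-1.43, 4.57], [0, 2.65], [-2.85, 2.85]. Speed limits (rad/s): [2.79, 2.79, 3.14, 3.14, 3.14, 3.14].

### API

Orientations are given as a unit quaternion [x, y, z, w].
In Python, from rig import robot gives the robot as it stands.
- The arm moves only by the tool send_rows, never from a script. Its argument "deltas" is text: rows parted by semicolons, each of 7 numbers parted by spaces: the shift along the tool's x, y, z in mm, then the turn, a rotation vector about the tool's x, y, z in degrees, then the opening, from 0 (shut) to 1 (fully open). A call has 1 to 10 rows; each row shifts and turns the commanded pose from where the row before left it, along the tool's axes as they then stand; what a row does not reach is not made up. A row lasts 1/8 s, in which the tool goes at most 62.5 mm and 10.7 degrees, less where a joint would pass 70% of its speed; a pose out of reach is approached as far as the arm can. A call is refused whole if a number of a shift passes 62.5 or a number of a turn 10.7, either way. A call with a gripper value outside its range is refused whole. The fingers move at their own pace and stop on an object; "newtons" is the grip in N (left out, the last holds). Time passes only in rows, so rows that do not move let the fingers close. It gives the time, the measured TCP pose, the force, the opening and the grip force at its end, in the units of the state.
- robot.get_obs(): the state, without advancing time (a new reading comes with each control period).
- robot.camera(name): name is "side" or "top" or "wrist"; returns a dict with "image" (420x560x3 uint8, red, green, blue), "depth" (420x560 float32, m along the optical axis (not along the pixel's ray), 0 where there is no reading), "fovy" (degrees; the focal length in pixels is half the picture's height over the tangent of half this angle, whatever the lens; pixels are square), "cx", "cy" (the principal point, pixels), "rvec" (rotation vector, rad) and "tvec" (3), from world to camera coordinates, as OpenCV has them. Camera axes: x right, y down, z forward; pixel columns grow to the right and rows downward; lengths in m; the calibration is good to about 2 mm. A picture is of the moment at which its call begins.
- robot.hand_in(): hands the job in; it is judged then, once.
Trained networks look in the newest picture that a camera, given by its name, has taken for a name from the list of things; names that differ only in an ending like _2 or _b are one class to them, and where a whole thing is asked for, a point or a joint stands for the part that bears it (a point fixed in the world has none). Each returns a list of dicts, best first, with "p" (0 to 1); they miss things now and then, are a little off and sometimes report something else, mostly with a low value. They report only what shows in the picture. A call takes as long as a camera call. They do not tell look-alikes from the thing itself.
- robot.find_in(camera, thing): "box" ([left, top, right, bottom] in pixels, round what is visible of it).
- robot.cut_out(camera, thing): "region" (420x560 bool, what is visible of it) and "box" ([left, top, right, bottom] in pixels, round what is visible of it).
The state is a dict: "time": time; "q": joint angles; "joint_velocities": joint speeds; "joint_torque": joint torques, N m; "position": TCP position; "tool_rot": TCP orientation; "ft_force": force on the tool from outside, world axes, zero at the start; "moment": the same for the moment, N m; "grip_width": finger opening in m; "grip_force": force on a finger pad.
Only numpy, scipy, OpenCV 4.12 (cv2) and the standard library are available. Lean on these libraries where they do the work, as an engineer would, in place of code of your own. Each camera call takes 0.05 s, during which the arm holds its last target. There are 200 camera calls.

## Working session

There is one attempt and no reset: what is moved stays moved. The work goes in short steps, Python scripts to look and compute and a tool call to move; the robot and the scene stay as the last step left them, time stands still between calls to the robot, and variables do not carry over. Pictures are saved under pics/ and viewed, at most 10 in all, crops included, and the job is handed in when it is done.

Besides the shell and the picture viewer there is one more tool, called after "Emit:" as name(argument=value, ...) on one line, values as JSON. send_rows: Moves the arm, as the interface text tells. Its arguments: {"type":"object","properties":{"deltas":{"type":"string"},"newtons":{"type":"number"}},"required":["deltas"]}

```bash
mkdir -p pics; cat > h.py <<'E'
import numpy as np,cv2
from scipy.spatial.transform import Rotation as R
from rig import robot
def shot(n):
    c=robot.camera(n); c['R']=cv2.Rodrigues(np.array(c['rvec'],float))[0]; c['t']=np.array(c['tvec'],float).ravel()
    c['f']=c['image'].shape[0]/2/np.tan(np.radians(c['fovy'])/2); return c
def save(c,p,box=None,s=1):
    im=c['image'][...,::-1]
    if box: im=im[box[1]:box[3],box[0]:box[2]]
    cv2.imwrite(p,cv2.resize(im,None,fx=s,fy=s,interpolation=cv2.INTER_CUBIC))
def ray(c,u,v):
    d=c['R'].T@np.array([(u-c['cx'])/c['f'],(v-c['cy'])/c['f'],1.]); return -c['R'].T@c['t'],d
def atz(c,u,v,z):
    o,d=ray(c,u,v); return o+d*(z-o[2])/d[2]
def cloud(c):
    v,u=np.mgrid[:420,:560]; z=c['depth']
    P=np.stack([(u-c['cx'])/c['f']*z,(v-c['cy'])/c['f']*z,z],-1); return (P-c['t'])@c['R']
def tri(c1,p1,c2,p2):
    o1,d1=ray(c1,*p1);o2,d2=ray(c2,*p2)
    s=np.linalg.lstsq(np.stack([d1,-d2],1),o2-o1,rcond=None)[0]
    a=o1+d1*s[0];b=o2+d2*s[1];return (a+b)/2,np.linalg.norm(a-b)
E
python3 - <<'E'
from h import *
o=robot.get_obs();print(o['position'],o['tool_rot'],o['time'])
for n in ['top','side']:
    c=shot(n);save(c,f'pics/{n}0.png',s=1.4);print(n,-c['R'].T@c['t'])
    P=cloud(c)
    for t in ['black_knob','black_fin','black_phone_mid','black_pivot']:
        for d in robot.cut_out(n,t)[:4]:
            m=d['region']; q=P[m&(c['depth']>0)]
            print(t,round(d['p'],2),np.round(d['box']), np.round(np.median(q,0),3) if len(q) else None)
E
```

```text
[ 0.18393619 -0.59670696  0.29127584] [ 9.88859888e-01  1.48845467e-01  2.62392917e-05 -1.07184667e-03] 0.0
top [0.41978832 0.13676016 1.31242119]
black_knob 0.48 [168. 204. 205. 212.] [0.508 0.449 0.044]
black_fin 0.86 [174. 195. 218. 210.] [0.513 0.392 0.037]
black_phone_mid 0.95 [183. 170. 232. 196.] [0.576 0.39  0.02 ]
black_phone_mid 0.8 [106. 168. 148. 221.] [0.549 0.622 0.008]
black_pivot 0.71 [168. 197. 217. 210.] [0.512 0.396 0.037]
side [-0.14127819  0.7134616   1.34614313]
black_knob 0.73 [210. 249. 246. 280.] [0.512 0.393 0.038]
black_knob 0.41 [210. 266. 236. 287.] [0.51  0.445 0.042]
black_fin 0.7 [212. 251. 242. 281.] [0.512 0.387 0.039]
black_fin 0.37 [355. 161. 378. 187.] [ 0.497 -0.277  0.039]
black_phone_mid 0.96 [201. 237. 245. 273.] [0.581 0.397 0.021]
black_phone_mid 0.8 [162. 279. 188. 326.] [0.548 0.622 0.009]
black_pivot 0.57 [210. 252. 246. 285.] [0.512 0.391 0.039]
```

```bash
ls pics
```

```text
side0.png
top0.png
```

View pics/top0.png

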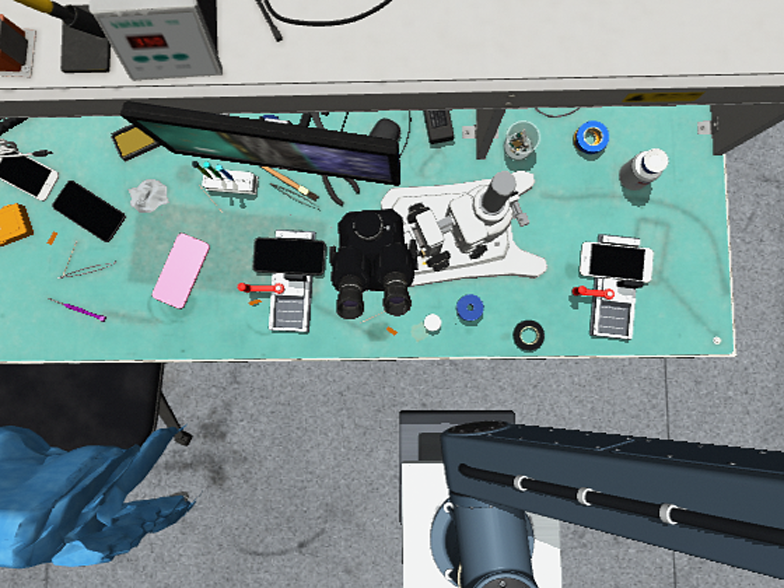

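View pics/side0.png

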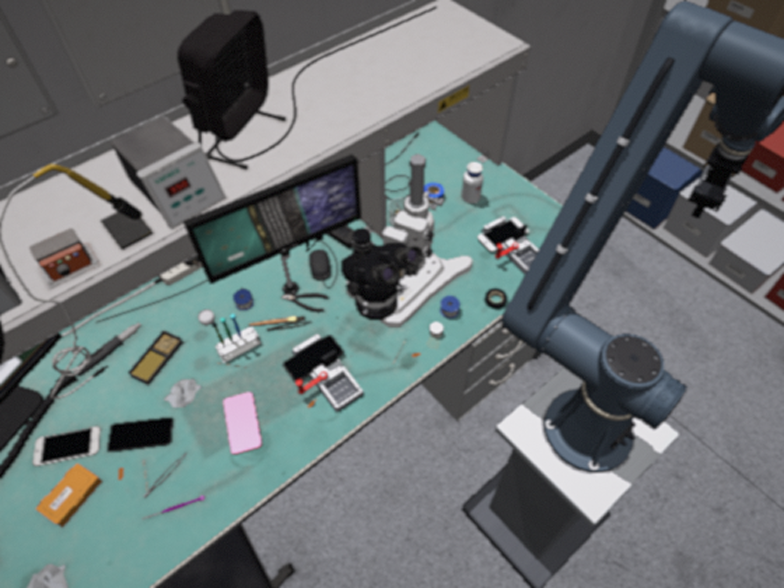

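Possible mix-ups in the top picture:
- **Black phone in a holder:** (290,255). The phone is all black, and its red grip is at (243,287).
- **White-framed phone in a holder:** (617,260). Its red lever is at (595,292). Leave alone.
- **Loose black phone:** (88,210).
- **Pink look-alike:** (180,270).
- **Loose white phone:** (25,175).

I choose the left holder, with its knob near (0.508, 0.449). I'll approach on the robot's side of the microscope, then check the choice with a close wrist crop.

Emit:
send_rows(deltas="27 -46 0 0 0 1.7 1;27 -46 0 0 0 1.7 1;27 -46 0 0 0 1.7 1;27 -46 0 0 0 1.7 1;27 -46 0 0 0 1.7 1;27 -46 0 0 0 1.7 1;27 -46 0 0 0 1.7 1;27 -46 0 0 0 1.7 1;27 -46 0 0 0 1.7 1;27 -46 0 0 0 1.7 1")

```text
time: 1.75
position: [0.3747, -0.0995, 0.2927]
tool_rot: [1.0, 0.0, 0.001, 0.0]
ft_force: [1.2, -0.4, -0.1]
grip_width: 0.087
grip_force: 0.0
```

Emit:
send_rows(deltas="6 -50 0 0 0 0 1;2 -50 0 0 0 0 1;0 -50 0 0 0 0 1;0 -50 0 0 0 0 1;0 -50 0 0 0 0 1;0 -50 0 0 0 0 1;0 -50 0 0 0 0 1;0 -50 0 0 0 0 1;0 -50 0 0 0 0 1;0 -50 0 0 0 0 1")

```text
time: 3.0
position: [0.3808, 0.4009, 0.2925]
tool_rot: [1.0, 0.001, 0.0, -0.0]
ft_force: [0.6, -0.6, -0.1]
grip_width: 0.0872
grip_force: 0.0
```

Emit:
send_rows(deltas="10 0 0 0 0 -10 1;10 0 0 0 0 -10 1;10 0 0 0 0 -10 1;0 0 0 0 0 -10 1;0 0 0 0 0 -10 1;0 0 0 0 0 -10 1;0 0 0 0 0 -10 1;0 0 0 0 0 -10 1;0 0 0 0 0 -10 1;0 0 0 0 0 0 1")

```text
time: 4.25
position: [0.4101, 0.4043, 0.2923]
tool_rot: [0.707, 0.707, 0.0, 0.0]
ft_force: [0.6, 0.5, 0.5]
grip_width: 0.0872
grip_force: 0.0
```

```bash
python3 - <<'E'
from h import *
o=robot.get_obs();print(o['position'],o['tool_rot'],o['time'],o['q'])
c=shot('wrist');save(c,'pics/w1.png',s=1.4);print(-c['R'].T@c['t'],c['R'])
P=cloud(c)
np.savez('w1.npz',P=P,im=c['image'])
for t in ['black_knob','black_fin','black_phone_mid','black_pivot']:
    for d in robot.cut_out('wrist',t)[:2]:
        q=P[d['region']&(c['depth']>0)]
        print(t,round(d['p'],2),np.round(d['box']), np.round(np.median(q,0),3), np.round(np.percentile(q,[2,98],0),3).tolist())
E
```

```text
[0.4101464  0.40431536 0.29232932] [7.07106414e-01 7.07107144e-01 7.63328807e-05 4.25574346e-06] 4.25 [5.84283027e-01 4.61126178e-01 1.55827277e+00 2.45918596e-05
 1.12204242e+00 5.84271326e-01]
[0.41005037 0.4747262  0.38590782] [[ 9.99999741e-01 -6.90352452e-04 -2.01084370e-04]
 [-6.14792761e-04 -9.65931141e-01  2.58798480e-01]
 [-3.72895820e-04 -2.58798289e-01 -9.65931316e-01]]
black_knob 0.97 [371. 112. 411. 198.] [0.508 0.445 0.044] [[0.501, 0.397, 0.026], [0.518, 0.477, 0.087]]
black_fin 0.77 [355. 111. 417. 247.] [0.513 0.391 0.042] [[0.494, 0.354, 0.021], [0.537, 0.476, 0.086]]
black_phone_mid 0.67 [420.   0. 491.  27.] [0.589 0.576 0.009] [[0.551, 0.563, 0.004], [0.612, 0.584, 0.011]]
black_phone_mid 0.61 [394. 124. 484. 259.] [0.58  0.403 0.021] [[0.545, 0.319, 0.019], [0.613, 0.462, 0.023]]
black_pivot 0.93 [355. 112. 420. 251.] [0.513 0.392 0.042] [[0.494, 0.354, 0.021], [0.539, 0.476, 0.086]]
```

View pics/w1.png

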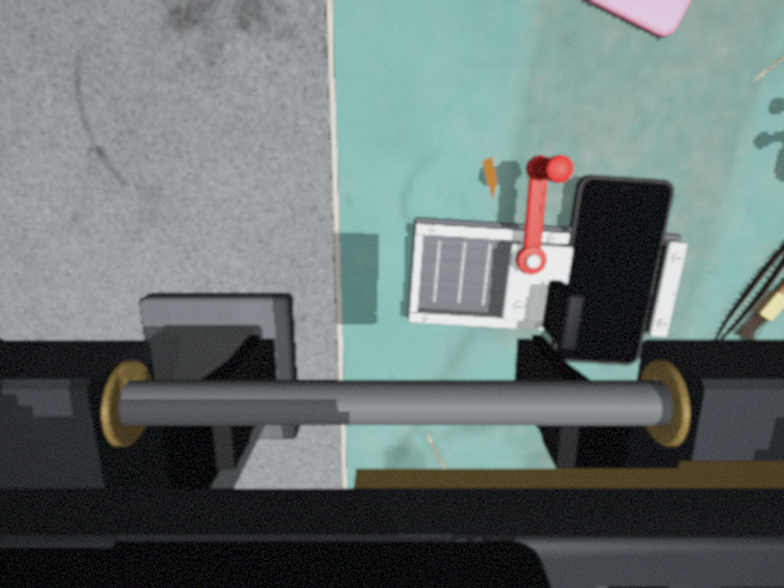

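The wrist view confirms the choice. The all-black phone (620,270) is clamped, with the red grip head at (558,167), the pivot at (531,262) and the fin at (568,320), all in scaled pixels. Next I measure them from the depth cloud.

```bash
python3 - <<'E'
from h import *
d=np.load('w1.npz');P=d['P'];im=d['im'].astype(int)
red=(im[...,0]>120)&(im[...,1]<90)&(im[...,2]<90)
near=(P[...,0]>.4)&(P[...,0]<.65)&(P[...,1]>.28)&(P[...,1]<.5)
def s(n,m):
    q=P[m&near]; print(n,len(q),np.round(np.median(q,0),4),np.round(np.percentile(q,[3,97],0),4).tolist())
s('knobtop',red&(P[...,2]>.08)); s('knob',red&(P[...,2]>.05)); s('arm',red&(P[...,2]>.036)&(P[...,2]<.047))
s('fintop',~red&(P[...,2]>.068)&(P[...,2]<.084)&(P[...,1]<.42))
m=red&near&(P[...,2]>.036)&(P[...,2]<.047); q=P[m][:,:2]
r=cv2.minAreaRect(q.astype(np.float32)*1000);print('armrect',r)
m=~red&near&(P[...,2]>.068)&(P[...,2]<.084)&(P[...,1]<.42)
print('finrect',cv2.minAreaRect(P[m][:,:2].astype(np.float32)*1000))
dark=(im.max(-1)<60)&near&(P[...,2]>.014)&(P[...,2]<.026)&(P[...,0]>.54)
print('phone',cv2.minAreaRect(P[dark][:,:2].astype(np.float32)*1000))
# second view: top/side triangulation of red head and fin
c1=shot('top');c2=shot('side');pts={}
for c,n in((c1,'t'),(c2,'s')):
    Q=cloud(c);i=c['image'].astype(int);rr=(i[...,0]>110)&(i[...,1]<90)&(i[...,2]<90)
    nr=(Q[...,0]>.44)&(Q[...,0]<.6)&(Q[...,1]>.3)&(Q[...,1]<.5)
    for k,mm in(('knob',rr&nr&(Q[...,2]>.078)),('fin',~rr&nr&(Q[...,2]>.066)&(Q[...,1]<.42))):
        v,u=np.nonzero(mm)
        if len(u): pts[k+n]=(u.mean(),v.mean());print(k,n,len(u),pts[k+n],np.round(Q[mm].mean(0),4))
for k in('knob','fin'):
    if k+'t' in pts and k+'s' in pts: print(k,tri(c1,pts[k+'t'],c2,pts[k+'s']))
E
```

```text
knobtop 140 [0.5067 0.47   0.0852] [[0.5021, 0.4635, 0.0816], [0.5154, 0.4774, 0.087]]
knob 145 [0.5067 0.4692 0.0852] [[0.5021, 0.4636, 0.0801], [0.5154, 0.4774, 0.0869]]
arm 176 [0.5041 0.4389 0.0415] [[0.4991, 0.4044, 0.0392], [0.5105, 0.4777, 0.0463]]
fintop 605 [0.5278 0.3709 0.0763] [[0.5233, 0.3516, 0.0684], [0.5348, 0.3886, 0.078]]
armrect ((507.34552001953125, 439.4083251953125), (76.92866516113281, 13.763629913330078), 87.0112533569336)
finrect ((529.0775756835938, 369.2984313964844), (40.07368469238281, 12.351551055908203), 86.26712799072266)
phone ((579.09814453125, 389.1417236328125), (144.71484375, 73.3822021484375), 88.13813781738281)
fin t 1150 (np.float64(170.08869565217393), np.float64(213.08695652173913)) [0.4697 0.3839 0.4016]
knob s 17 (np.float64(213.35294117647058), np.float64(272.7647058823529)) [0.5094 0.4688 0.0846]
fin s 166 (np.float64(228.8855421686747), np.float64(204.0421686746988)) [0.4683 0.3912 0.4218]
fin (array([0.46971717, 0.3836784 , 0.43140043]), np.float64(0.008652743763874787))
```

Emit:
send_rows(deltas="22 33 10 0 0 3 0.7;22 33 25 0 0 0 0.7;22 32 35 0 0 0 0.7;0 0 50 0 0 0 0.7;0 0 35 0 0 0 0.7;0 0 20 0 0 0 0.7;0 0 0 0 0 0 0.7")

```text
time: 5.48
position: [0.5096, 0.4666, 0.1158]
tool_rot: [0.725, 0.689, -0.001, -0.0]
ft_force: [0.3, 0.4, 0.7]
grip_width: 0.0608
grip_force: 0.0
```

```bash
python3 - <<'E'
from h import *
o=robot.get_obs();print(o['position'],o['tool_rot'],o['time'],o['ft_force'])
c=shot('wrist');save(c,'pics/w2.png',s=1.4)
E
```

```text
[0.50957043 0.46664606 0.11583618] [ 7.24727525e-01  6.89033959e-01 -1.46420808e-03 -2.72837804e-04] 5.475 [0.26900405 0.40363247 0.70183711]
```

View pics/w2.png

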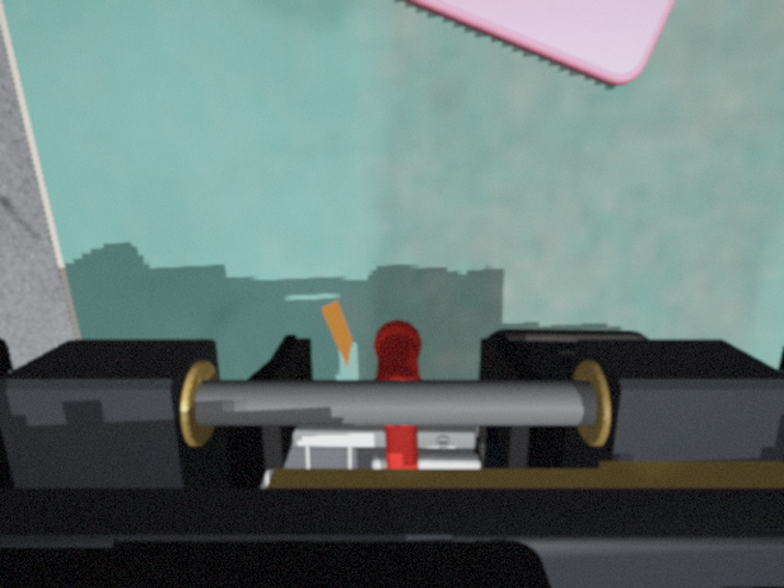

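The red grip post stands centred between the open fingers at (398,360). Closing.

Emit:
send_rows(deltas="3 0 0 0 0 0 0;0 0 0 0 0 0 0;0 0 0 0 0 0 0;0 0 0 0 0 0 0;0 0 0 0 0 0 0;0 0 0 0 0 0 0", newtons=20)

```text
time: 6.28
position: [0.5102, 0.47, 0.1172]
tool_rot: [0.725, 0.689, -0.0, -0.0]
ft_force: [-0.3, 0.9, 1.4]
grip_width: 0.014
grip_force: 19.9
```

Emit:
send_rows(deltas="-1 -11.3 0 0 0 -10 0;-1 -11.3 0 0 0 -10 0;-1 -11.3 0 0 0 -10 0;0 0 0 0 0 0 0")

```text
time: 6.78
position: [0.4767, 0.462, 0.1171]
tool_rot: [0.522, 0.853, -0.001, -0.0]
ft_force: [0.0, -2.5, 0.2]
grip_width: 0.0141
grip_force: 19.9
```

```bash
python3 - <<'E'
import numpy as np
P=np.load('w1.npz')['P']
print(P[185:190,378:382].reshape(-1,3).mean(0))
E
```

```text
[0.50284946 0.40863667 0.06394916]
```

Emit:
send_rows(deltas="-1 -11.3 0 0 0 -10 0;-1 -11.3 0 0 0 -10 0;-1 -11.3 0 0 0 -10 0;0 0 0 0 0 0 0")

```text
time: 7.28
position: [0.4532, 0.4397, 0.1171]
tool_rot: [0.285, 0.958, -0.0, 0.0]
ft_force: [2.4, -2.3, -2.7]
grip_width: 0.0138
grip_force: 19.7
```

Emit:
send_rows(deltas="-1 -11.3 0 0 0 -10 0;-1 -11.3 0 0 0 -10 0;-1 -11.3 0 0 0 -10 0;0 0 0 0 0 0 0")

```text
time: 7.78
position: [0.4438, 0.4096, 0.1173]
tool_rot: [0.028, 1.0, 0.002, 0.001]
ft_force: [2.7, 1.9, -4.5]
grip_width: 0.014
grip_force: 19.5
```

Emit:
send_rows(deltas="0 -4 0 0 0 -2 0;0 -3 0 0 0 0 0;0 0 0 0 0 0 0")

```text
time: 8.15
position: [0.4441, 0.4078, 0.1177]
tool_rot: [0.012, 1.0, 0.007, 0.003]
ft_force: [0.8, 17.5, -9.0]
grip_width: 0.0139
grip_force: 19.3
```

At the stop: the force rose to 17.5 N. I'll relax, release, rise clear and look.

Emit:
send_rows(deltas="0 5 0 0 0 0 0;0 0 0 0 0 0 0.7;0 0 0 0 0 0 0.7;0 0 0 0 0 0 0.7;0 0 0 0 0 0 0.7;0 0 -30 0 0 0 0.7;0 0 -40 0 0 0 0.7;0 0 -50 0 0 0 0.7;0 0 -50 0 0 0 0.7")

```text
time: 9.28
position: [0.4416, 0.4057, 0.2886]
tool_rot: [0.008, 1.0, -0.0, -0.001]
ft_force: [-0.3, 0.5, -0.1]
grip_width: 0.0604
grip_force: 0.0
```

Emit:
send_rows(deltas="0 0 0 0 0 10 0.7;0 0 0 0 0 10 0.7;0 0 0 0 0 10 0.7;0 0 0 0 0 10 0.7;0 0 0 0 0 10 0.7;0 0 0 0 0 10 0.7;0 0 0 0 0 10 0.7;0 0 0 0 0 10 0.7;0 0 0 0 0 10 0.7;0 0 0 0 0 1.5 0.7")

```text
time: 10.52
position: [0.4417, 0.4059, 0.2872]
tool_rot: [0.722, 0.692, -0.0, -0.0]
ft_force: [-0.3, 0.2, 0.0]
grip_width: 0.0612
grip_force: 0.0
```

```bash
python3 - <<'E'
from h import *
o=robot.get_obs();print(o['position'],o['tool_rot'],o['time'])
c=shot('wrist');save(c,'pics/w3.png',s=1.4)
P=cloud(c);im=c['image'].astype(int)
red=(im[...,0]>110)&(im[...,1]<90)&(im[...,2]<90)
near=(P[...,0]>.36)&(P[...,0]<.65)&(P[...,1]>.28)&(P[...,1]<.5)
m=red&near&(P[...,2]>.078);print('knob',m.sum(),P[m].mean(0))
m=red&near&(P[...,2]>.036)&(P[...,2]<.047);print('arm',cv2.minAreaRect(P[m][:,:2].astype(np.float32)*1000))
m=~red&near&(P[...,2]>.068)&(P[...,2]<.084)&(P[...,0]>.5)&(P[...,1]<.42);print('fin',m.sum(),cv2.minAreaRect(P[m][:,:2].astype(np.float32)*1000),P[m].mean(0))
c=shot('top');c2=shot('side')
save(c,'pics/t1.png',(130,130,270,260),4)
E
```

```text
[0.44172091 0.40585703 0.28716935] [ 7.21623434e-01  6.92285648e-01 -4.40774657e-04 -8.09369857e-05] 10.525
knob 257 [0.44348929 0.41180044 0.08898328]
arm ((472.43353271484375, 409.5669860839844), (16.115192413330078, 74.43824768066406), 88.5815658569336)
fin 593 ((528.611083984375, 370.0240478515625), (38.6547737121582, 12.732040405273438), 87.79493713378906) [0.52791417 0.3709498  0.07564453]
```

View pics/w3.png

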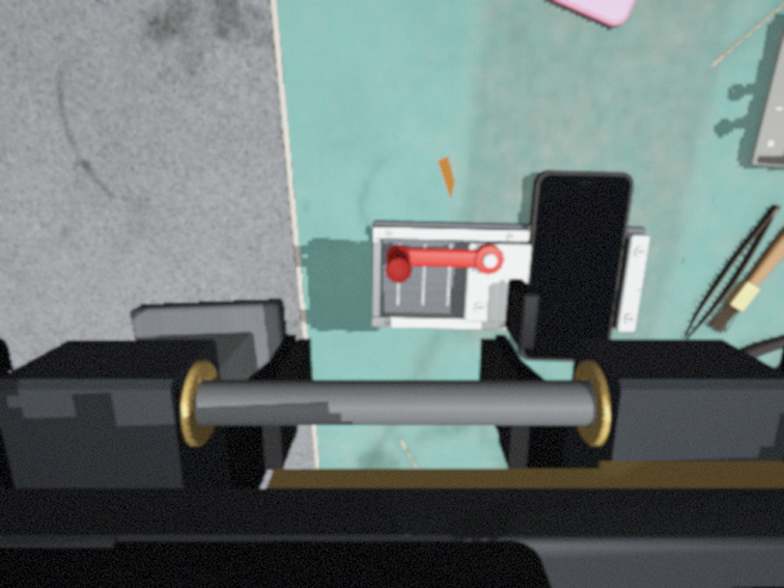

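The red lever now runs along the slide, pointing away from the phone: grip at (398,262), pivot at (489,259). The fin is at (530,320), and the phone is still in place. Next I go to the fin.

Emit:
send_rows(deltas="-16 44 0 0 0 0 0.55;-16 44 20 0 0 0 0.55;0 0 40 0 0 0 0.55;0 0 50 0 0 0 0.55;0 0 37 0 0 0 0.55;0 0 25 0 0 0 0.55;0 0 0 0 0 0 0.55")

```text
time: 11.55
position: [0.5272, 0.3699, 0.113]
tool_rot: [0.721, 0.693, -0.003, -0.001]
ft_force: [-0.3, 0.1, 0.3]
grip_width: 0.0479
grip_force: 0.0
```

Emit:
send_rows(deltas="0 0 0 0 0 0 0;0 0 0 0 0 0 0;0 0 0 0 0 0 0;0 0 0 0 0 0 0;0 0 0 0 0 0 0", newtons=25)

```text
time: 12.18
position: [0.529, 0.3707, 0.1159]
tool_rot: [0.722, 0.692, 0.001, 0.0]
ft_force: [0.2, -0.4, 2.4]
grip_width: 0.012
grip_force: 25.0
```

Gripped on 12 mm, which is the fin's thickness. Drawing back 42 mm along tool −y, then a little more to feel the stop.

Emit:
send_rows(deltas="0 -6 0 0 0 0 0;0 -8 0 0 0 0 0;0 -8 0 0 0 0 0;0 -8 0 0 0 0 0;0 -6 0 0 0 0 0;0 -4 0 0 0 0 0;0 0 0 0 0 0 0")

```text
time: 13.05
position: [0.4883, 0.3732, 0.1158]
tool_rot: [0.722, 0.692, 0.001, -0.0]
ft_force: [2.0, 5.3, 6.3]
grip_width: 0.0119
grip_force: 25.0
```

Emit:
send_rows(deltas="0 -2 0 0 0 0 0;0 -2 0 0 0 0 0;0 0 0 0 0 0 0")

```text
time: 13.42
position: [0.4877, 0.3732, 0.1158]
tool_rot: [0.722, 0.692, 0.003, 0.002]
ft_force: [9.9, 2.6, 1.4]
grip_width: 0.0126
grip_force: 25.0
```

Emit:
send_rows(deltas="0 -3 0 0 0 0 0;0 0 0 0 0 0 0;0 0 0 0 0 0 0")

```text
time: 13.8
position: [0.4874, 0.3732, 0.1158]
tool_rot: [0.721, 0.692, 0.006, 0.003]
ft_force: [14.7, 0.7, -2.1]
grip_width: 0.012
grip_force: 25.1
```

Emit:
send_rows(deltas="0 4 0 0 0 0 0;0 0 0 0 0 0 0.5;0 0 0 0 0 0 0.5;0 0 0 0 0 0 0.5;0 0 -20 0 0 0 0.5;0 0 -50 0 0 0 0.5;0 0 -50 0 0 0 0.5;0 0 -50 0 0 0 0.5;0 0 0 0 0 0 0.5")

```text
time: 14.92
position: [0.4863, 0.3731, 0.2892]
tool_rot: [0.721, 0.693, 0.003, 0.001]
ft_force: [0.4, 0.3, -0.1]
grip_width: 0.0432
grip_force: 0.0
```

```bash
python3 - <<'E'
from h import *
o=robot.get_obs();print(o['position'],o['time'],o['grip_width'],o['ft_force'])
c=shot('wrist');save(c,'pics/w4.png',s=1.4)
P=cloud(c);im=c['image'].astype(int)
red=(im[...,0]>110)&(im[...,1]<90)&(im[...,2]<90)
near=(P[...,0]>.36)&(P[...,0]<.65)&(P[...,1]>.28)&(P[...,1]<.5)
m=red&near&(P[...,2]>.078);print('knob',m.sum(),P[m].mean(0))
m=red&near&(P[...,2]>.036)&(P[...,2]<.047);print('arm',cv2.minAreaRect(P[m][:,:2].astype(np.float32)*1000))
m=~red&near&(P[...,2]>.068)&(P[...,2]<.084)&(P[...,1]<.42);print('fin',m.sum(),P[m].mean(0))
dark=(im.max(-1)<60)&near&(P[...,2]>.014)&(P[...,2]<.026)&(P[...,0]>.54)
print('phone',cv2.minAreaRect(P[dark][:,:2].astype(np.float32)*1000))
E
```

```text
[0.48631725 0.37308704 0.28924242] 14.925 0.043202495167220994 [ 0.43096333  0.33963061 -0.13339493]
knob 133 [0.40570486 0.41391883 0.09154121]
arm ((432.1509704589844, 411.7844543457031), (14.727476119995117, 66.81439971923828), 88.27757263183594)
fin 572 [0.48655198 0.37393568 0.07647271]
phone ((578.110107421875, 388.718505859375), (143.2138214111328, 72.87605285644531), 87.54220581054688)
```

View pics/w4.png

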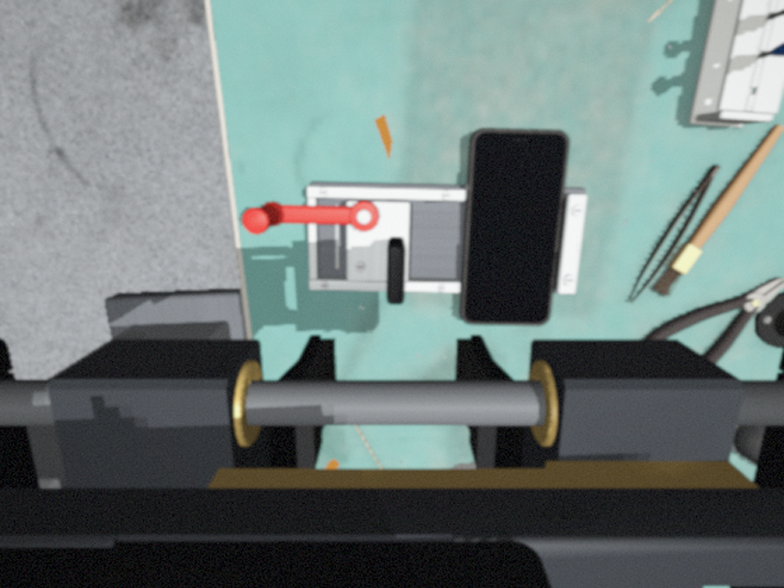

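The jaw is drawn back: the fin at (396,270) has moved about 42 mm. The lever still points away from the phone, from (365,215) to (257,220). The phone (515,225) has not moved, and the gripper is clear of everything. Handing in.

```bash
python3 -c "
from rig import robot
print(robot.hand_in())"
```

```text
the job is handed in; nothing more can be done
None
```

The black phone's holder is unlocked (lever swung to its stop) and its jaw drawn back about 42 mm to its stop; the phone stayed in place, the white-framed phone's holder was never touched, and the job was handed in at about 15 s.

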